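Clear the enclosure lid of punched slugs and hold it open for inspection

ROBOT

A 6-joint arm with a two-finger parallel gripper is mounted at the origin on the work surface. World frame = base frame: x ahead of the robot, y to its left, z up, the work surface at z = 0. Lengths are in m, angles in rad, forces in N, time in s.
With the tool pointing down it reaches from about 0.3 to 0.775 m from the base axis. Payload 14.6 kg.
Tool frame: the origin (TCP) lies between the finger pads; the fingertips stand 8 mm ahead of it and the grasp point (between the pads) lies 11 mm behind it; z points along the fingers, y is the line along which they close (so a half turn about z gives the same grasp; the last joint's range is limited). The gripper opens to 94 mm and grips with 3 to 60 N. Pads are 16 mm wide; open, the fingers measure 119 mm over their backs; the gripper's body (75 mm by 177 mm) begins 78 mm behind the grasp point.
Start: joints at [-1.212, 0.3, 1.521, -0, 1.321, -0.067], TCP at [0.227, -0.501, 0.213] pointing down, gripper open.
Joint ranges: [-3.03, 3.03], [-0.79, 2.21], [0.23, 2.52], [-1.04, 4.18], [0, 3.07], [-2.55, 2.55]. Speed limits (rad/s): [2.22, 2.22, 2.57, 3.14, 3.14, 3.14].

INTERFACE

Orientations are given as a rotation vector (axis times angle).
In Python, from plant import status, cams, ticket gives the robot as it stands. The module is installed in compiled form; this text tells all that it offers.
- The arm moves only by the shell command python3 -m creep 'ROWS' [FORCE]. ROWS is JSON, a list of rows, each a list of 5 numbers: the finger opening in mm, from 0 to 94, then the shift along the world's x, y, z in units of 50 mm (1.0 is 50 mm), then the turn about the world's z in units of 8 degrees (1.0 is 8 degrees). In form: [[claw, dx, dy, dz, turn], ...]. A call has 1 to 10 rows; each row shifts and turns the commanded pose from where the row before left it; what a row does not reach is not made up. A row lasts 1/8 s, in which the tool goes at most 62.5 mm and 10.7 degrees, less where a joint would pass 70% of its speed; a pose out of reach is approached as far as the arm can. A call is refused whole if a number of a shift passes 1 or a number of a turn 1, either way. A call with a gripper value outside its range is refused whole. The fingers move at their own pace and stop on an object; FORCE is the grip in N (left out, the last holds). Time passes only in rows, so rows that do not move let the fingers close. It gives the time, the measured TCP pose, the force, the opening and the grip force at its end, in the units of the state.
- status.observe(): the state, without advancing time (a new reading comes with each control period).
- cams.snapshot(name): name is "scene" or "top" or "wrist"; returns the picture (420x560x3 uint8, red, green, blue); there is no depth.
- cams.get_calibration(name): a dict with "mtx" (3x3 intrinsics, pixels), "dist" ([k1, k2, p1, p2, k3] as OpenCV has them; the pictures are not rectified), "cam_to_world" (4x4, takes a point from camera to world coordinates). Camera axes: x right, y down, z forward; pixel columns grow to the right and rows downward; lengths in m; the calibration is good to about 2 mm. A picture is of the moment at which its call begins: read the wrist's pose just before it. get_calibration takes no time and is no camera call; for the wrist camera it gives the pose at the moment of the call.
- ticket.hand_in(): hands the job in; it is judged then, once.
The state is a dict: "time_s": time; "qpos": joint angles; "joint_vel": joint speeds; "effort": joint torques, N m; "eef_pos": TCP position; "tcp_rot": TCP orientation; "contact_force": force on the tool from outside, world axes, zero at the start; "ft_torque": the same for the moment, N m; "grip_width": finger opening in m; "gripper_force": force on a finger pad.
Only numpy, scipy, OpenCV 4.12 (cv2) and the standard library are available. Lean on these libraries where they do the work, as an engineer would, in place of code of your own. Each camera call takes 0.05 s, during which the arm holds its last target. There are 200 camera calls.

TASK

Use the scraper block to sweep the three loose steel slugs off the shut lid of the grey enclosure into the aluminium tray beside it, without touching them with the fingers, then set the scraper back down on the bench, off the plywood board. Only then lift the lid by its bar and hold it open at 60 degrees from shut: it falls shut by itself, so finish, and stay, holding it there, with the gripper alone carrying it. Leave the multimeter, the pen cup and the relay where they stand.

Things in the scene. Friction and masses are not known exactly. Their poses are not given: they have to be found in the camera images.
- board: Fixed plywood board 240 (x) x 400 (y) x 15 mm; origin: centre of its underside, on the bench; yaw within 0.2 rad. In its middle stands a fixed grey enclosure 180 (x) x 200 (y) mm with a hinged lid. Shut, the lid is level, its top face 95 mm above the bench, and spans board x -96 to +90 mm, y -108 to +108 mm.
- lid (a joint): Angle of the lid in rad: 0 shut, grows as its near (-x) edge is lifted; 60 degrees open is 1.047; stop at 1.4. The lid plate is 4 mm thick, weighs about 0.45 kg (0.3 to 0.6), has no spring and almost no friction, and falls shut from any angle when let go.
- lid_bar (a point): Centre of the lid's round steel bar handle, 10 mm thick, 90 mm long, parallel to the hinge, on a post at each end, axis 35 mm above the lid's top face. Shut: board x -72, y 0 mm, 130 mm above the bench. From the hinge axis: 162 mm along the plate, 39 mm along its normal. Pinched across from above it rolls between the pads as the lid turns. Site z: out of the lid's top face.
- lid_hinge (a point): Middle of the lid's hinge axis, which lies along the lid's far edge, parallel to board y: board x +90, y 0 mm, 91 mm above the bench. It does not move.
- tray: Fixed open aluminium tray 170 (x) x 85 (y) x 30 mm high, walls 3 mm, rim 45 mm above the bench; origin: centre of its underside; axes as the board's. Against the enclosure's left (+y) or right (-y) side, centre at board x 10, y +-145.5 mm, its near wall under the lid's overhanging side edge: a slug pushed slowly over it drops in. A resistor bank is on the other side.
- slug0: Loose bright punched steel disc, 22 mm across, 4 mm thick, 12 g, lying flat on the lid; origin: centre of its underside. The slugs start between x -16 and +56 mm, y -50 and +50 mm of the board's frame.
- slug1: Another slug, the same.
- slug2: Another slug, the same.
- scraper: Loose scraper block, about 90 g: black rubber foot 110 (x) x 30 (y) x 15 mm, on it a plain wooden grip rib 80 (x) x 18 (y) mm, up to 56 mm above the underside; origin: centre of the underside; z up. Starts upright on the bench left or right of the board.
- meter: Bystander: black hand multimeter lying flat, 150 x 75 x 38 mm, on the other side of the board from the scraper; origin: centre of underside.
- cup: Bystander: white cup with pens, 84 mm across, about 145 mm high, far right on the bench; origin: centre of underside.
- relay: Bystander: small relay 50 x 35 x 60 mm, far left on the bench; origin: centre of underside.
Not all that is in view belongs to the job. Leave any red look-alike of the scraper alone.

How it is judged:
By the outcome, as a careful person would: the job done as asked, in the order asked, and still so for the second after the job is handed in, while the arm keeps its last pose, push and grip.
It also fails if it takes over 67 s, if anything falls off the work surface, if the arm or the gripper's body presses on something with over 40 N, if the wrist force passes 120 N, or if a joint passes its speed limit or range.

## Working session

There is one attempt and no reset: what is moved stays moved. The work goes in short steps, Python scripts to look and compute and a shell command to move; the robot and the scene stay as the last step left them, time stands still between calls to the robot, and variables do not carry over. Pictures are saved under pics/ and viewed, at most 10 in all, crops included, and the job is handed in when it is done.

```bash
mkdir -p pics
cat > h.py <<'E'
import numpy as np, cv2
from plant import status, cams
def snap(n,f):
    im=cams.snapshot(n); cv2.imwrite('pics/'+f,im[:,:,::-1]); return im
def ray(cal,px):
    K,d,T=np.array(cal['mtx']),np.array(cal['dist']),np.array(cal['cam_to_world'])
    p=cv2.undistortPoints(np.array([[px]],float),K,d)[0,0]
    return T[:3,3],T[:3,:3]@np.array([p[0],p[1],1])
def onz(cal,px,z):
    o,v=ray(cal,px); return o+v*(z-o[2])/v[2]
def tri(*obs):
    A=0;b=0
    for cal,px in obs:
        o,v=ray(cal,px); v=v/np.linalg.norm(v); P=np.eye(3)-np.outer(v,v); A=A+P;b=b+P@o
    x=np.linalg.solve(A,b); return x,[np.linalg.norm(np.cross(x-ray(c,p)[0],ray(c,p)[1]/np.linalg.norm(ray(c,p)[1]))) for c,p in obs]
def proj(cal,X):
    T=np.linalg.inv(np.array(cal['cam_to_world']))
    return cv2.projectPoints(np.array(X,float).reshape(-1,1,3),cv2.Rodrigues(T[:3,:3])[0],T[:3,3],np.array(cal['mtx']),np.array(cal['dist']))[0][:,0]
E
python3 - <<'E'
from h import *
for n in ['scene','top']:
    snap(n,n+'0.png'); c=cams.get_calibration(n); print(n,np.round(c['cam_to_world'],3).tolist(),np.round(c['mtx'],0).tolist())
print(status.observe())
E
```

```text
scene [[0.373, 0.699, -0.609, 1.06], [0.928, -0.272, 0.256, -0.201], [0.014, -0.661, -0.75, 0.843], [0.0, 0.0, 0.0, 1.0]] [[386.0, 0.0, 282.0], [0.0, 386.0, 208.0], [0.0, 0.0, 1.0]]
top [[-0.006, -0.996, 0.092, 0.358], [-1.0, 0.007, 0.006, 0.044], [-0.007, -0.092, -0.996, 1.415], [0.0, 0.0, 0.0, 1.0]] [[408.0, 0.0, 281.0], [0.0, 408.0, 210.0], [0.0, 0.0, 1.0]]
{'time_s': 0.1, 'qpos': array([-1.21157983e+00,  3.00367322e-01,  1.52153508e+00,  4.97291162e-06,
        1.32069681e+00, -6.66110381e-02]), 'joint_vel': array([-0.00084965, -0.00159029, -0.00139079,  0.00088859, -0.0009706 ,
       -0.00115528]), 'effort': array([ 2.23820214e-03, -5.32639539e+01, -3.53278828e+01,  7.10363220e-02,
        2.35344912e-02, -8.17948444e-05]), 'eef_pos': array([ 0.22710181, -0.5006679 ,  0.21296271]), 'tcp_rot': array([-3.06967987e+00, -6.63633603e-01,  2.22938227e-04]), 'contact_force': array([ 0.35648906, -0.00909884, -0.3068949 ]), 'ft_torque': array([-0.05707504,  0.02433077, -0.02646194]), 'gripper_force': 0.0, 'grip_width': 0.09403963962111586}
```

View pics/scene0.png

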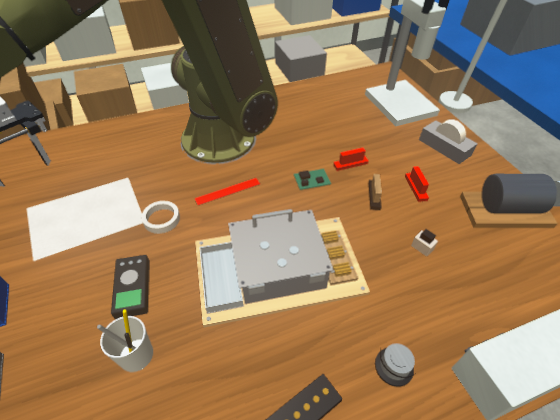

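View pics/top0.png

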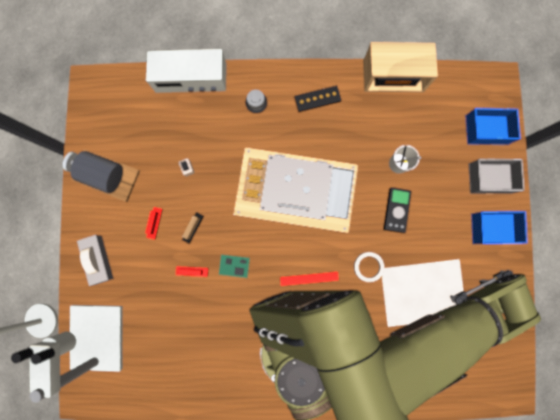

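The top picture shows the enclosure at (297,188) with the tray on its right (-y) side at (341,193). Scraper candidates (top px): wooden rib on a black foot at (193,228), which matches; red look-alikes at (154,222) and (192,271), which don't. In the scene view the scraper is at (376,192), the slugs at about (264,245), (294,250) and (282,263), and the bar at (273,217).

Run:
```python
from h import *
t=cv2.imread('pics/top0.png'); s=cv2.imread('pics/scene0.png')
def crop(im,x0,y0,w,h,k): return cv2.resize(im[y0:y0+h,x0:x0+w],None,fx=k,fy=k,interpolation=cv2.INTER_CUBIC)
# top board (230,140,133,100)x3 ; top scraper (140,200,66,50)x6 ; scene board (190,205,200,150)x2->400x300... 
m=np.vstack([np.hstack([crop(t,232,142,130,95,3),crop(t,165,205,55,40,7)[:285,:385] if 0 else cv2.copyMakeBorder(crop(t,165,205,55,40,7),0,5,0,0,cv2.BORDER_CONSTANT)]),
 np.hstack([crop(s,210,200,150,100,3)[:,:450],cv2.copyMakeBorder(crop(s,350,165,54,50,6),0,0,0,1,cv2.BORDER_CONSTANT)])]) if 1 else 0
print(m.shape); cv2.imwrite('pics/m1.png',m)
```

```text
(585, 775, 3)
```

View pics/m1.png

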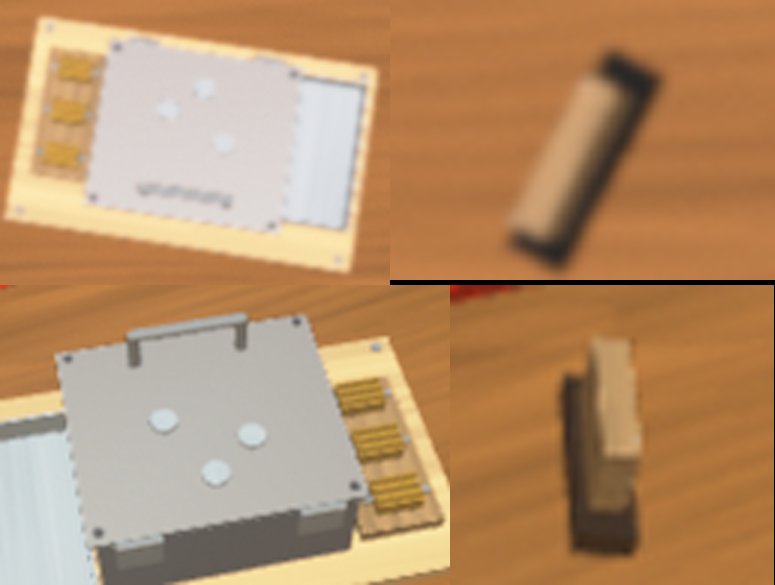

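```bash
cat > m.py <<'E'
from h import *
ct,cs=cams.get_calibration('top'),cams.get_calibration('scene')
f=lambda x0,y0,k:(lambda x,y:(x0+(x+.5)/k-.5,y0+(y+.5)/k-.5))
tb,ts,sb,ss=f(232,142,3),f(165,205,7),f(210,200,3),f(350,165,6)
B=[onz(ct,tb(*p),.015)[:2] for p in [(40,18),(377,67),(350,271),(5,218)]]  # far-left, far-right, near-right, near-left
print('board',np.round(B,3).tolist(),'c',np.mean(B,0),[np.linalg.norm(B[i]-B[i-1]) for i in range(4)])
vx=(B[0]+B[1]-B[2]-B[3]);vy=(B[0]+B[3]-B[1]-B[2]); print('yaw',np.arctan2(vx[1],vx[0]),np.arctan2(-vy[0],vy[1]))
for a,b in [((168,110),(252,150)),((204,89),(216,187)),((224,144),(164,135))]: print('slug',tri((ct,tb(*a)),(cs,sb(*b))))
print('bar',tri((ct,tb(138,187)),(cs,sb(246,33))),tri((ct,tb(231,202)),(cs,sb(130,48))))
rib=[(ts(x-390,y)) for x,y in[(600,82),(530,232)]]
print('rib ends (top face)',[tri((ct,r),(cs,ss(*b))) for r,b in zip(rib,[(172,170),(162,55)])])
print('foot',[onz(ct,ts(x-390,y),z)[:2] for x,y,z in[(612,52,.015),(660,75,.015),(560,268,.015),(512,240,.015)]])
E
python3 m.py
```

```text
board [[0.709, 0.178], [0.649, -0.215], [0.412, -0.178], [0.475, 0.218]] c [0.56120878 0.0007885 ] [np.float64(0.23768368828607683), np.float64(0.39733674061798124), np.float64(0.23992940241016833), np.float64(0.4004030189542425)]
yaw -0.1607303209931271 -0.15653902885036014
slug (array([0.58535499, 0.03055783, 0.0971007 ]), [np.float64(0.0005200460037550187), np.float64(0.0005200460037549753)])
slug (array([ 0.60796594, -0.0089223 ,  0.09869742]), [np.float64(0.00044228702226823194), np.float64(0.00044228702226822527)])
slug (array([ 0.54746567, -0.02947563,  0.09852338]), [np.float64(0.0009652928304534485), np.float64(0.0009652928304534848)])
bar (array([0.49737078, 0.06239277, 0.12946012]), [np.float64(0.00035305338411622655), np.float64(0.0003530533841161998)]) (array([ 0.48096481, -0.03372639,  0.1335506 ]), [np.float64(0.0013784644356800947), np.float64(0.0013784644356800886)])
rib ends (top face) [(array([0.46602523, 0.34352825, 0.05504794]), [np.float64(1.203840668798958e-05), np.float64(1.2038406687872181e-05)]), (array([0.39517402, 0.37855773, 0.05447603]), [np.float64(0.0020385832421715953), np.float64(0.0020385832421714483)])]
foot [array([0.48404371, 0.34653887]), array([0.47247751, 0.32243817]), array([0.3774707 , 0.37120528]), array([0.39130694, 0.39532531])]
```

```bash
python3 -m creep '[[60,0.23,0.95,0.2,0.9],[60,0.23,0.95,0.2,0.9],[60,0.23,0.95,0.2,0.9],[60,0.23,0.95,0.2,0.9],[60,0.23,0.95,0,0.9],[60,0.23,0.95,0,0.9],[60,0.23,0.95,0,0.9],[60,0.23,0.95,0,0.9],[60,0.23,0.95,0,0.9]]' 25
python3 -m creep '[[60,0.23,0.95,0,0.9],[60,0.23,0.95,0,0.9],[60,0.23,0.95,0,0.9],[60,0.23,0.95,0,0.9],[60,0.23,0.95,0,0.9],[60,0.23,0.95,-0.3,0.9],[60,0.23,0.95,-0.3,0.9],[60,0.17,0.96,-0.3,0.75],[60,0,0.1,0,0],[60,0,0,0,0]]'
python3 - <<'E'
from h import *
o=status.observe(); print(o['time_s'],o['eef_pos'],o['tcp_rot'],o['qpos'])
R=cv2.Rodrigues(o['tcp_rot'])[0]; print(np.arctan2(R[1,0],R[0,0]))
snap('wrist','w1.png'); c=cams.get_calibration('wrist')
print(proj(c,[[.431,.360,.055],[.466,.3435,.055],[.395,.3785,.055]]))
E
```

```text
time_s: 1.23
eef_pos: [0.3306, -0.0718, 0.2534]
tcp_rot: [2.233, 2.21, 0.0]
contact_force: [-0.6, -0.5, -0.7]
grip_width: 0.0603
gripper_force: 0.0
time_s: 2.48
eef_pos: [0.4195, 0.3118, 0.2084]
tcp_rot: [-0.93, -3.001, 0.001]
contact_force: [0.3, 1.0, 0.0]
grip_width: 0.0602
gripper_force: 0.0
2.475 [0.41949277 0.31184144 0.20839407] [-9.29874264e-01 -3.00056102e+00  8.26906445e-04] [ 5.69246051e-01  2.43707062e-01  1.60436749e+00 -1.54352720e-04
  1.29408171e+00 -4.00478949e-01]
2.5405635133823514
[[325.65130614 183.62806201]
 [330.09616644 219.37585924]
 [322.050015   143.46821149]]
```

View pics/w1.png

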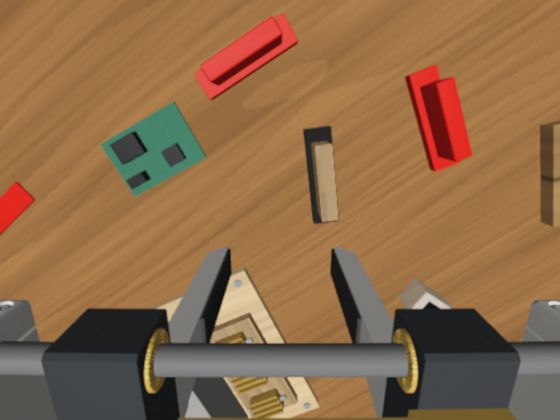

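The wrist view shows the wooden rib running from (323,143) to (329,221), where my estimate projects; the red blocks are clear of it. Next I grasp.

```bash
python3 -m creep '[[60,0.12,0.48,0,0.45],[60,0.11,0.48,0,0.45],[60,0,0,-0.8,0],[60,0,0,-0.8,0],[60,0,0,-0.7,0],[60,0,0,-0.5,0],[60,0,0,-0.4,0],[60,0,0,-0.2,0],[60,0,0,0,0],[60,0,0,0,0]]' 25
python3 -c "
from h import *
o=status.observe();R=cv2.Rodrigues(o['tcp_rot'])[0]; print(o['eef_pos'],np.arctan2(R[1,0],R[0,0]))"
```

```text
time_s: 3.78
eef_pos: [0.4317, 0.3602, 0.0395]
tcp_rot: [0.739, 3.052, 0.002]
contact_force: [0.4, -0.4, -0.2]
grip_width: 0.0602
gripper_force: 0.0
[0.43165301 0.36019767 0.03950579] 2.6663888631360266
```

```bash
python3 -m creep '[[60,0,0,-0.18,0],[10,0,0,0,0],[10,0,0,0,0],[10,0,0,0,0],[10,0,0,0,0],[10,0,0,0,0],[10,0,0,0.5,0],[10,0,0,0.5,0],[10,0,0,0.5,0],[10,0,0,0,0]]' 30
python3 -c "
from h import *
o=status.observe();R=cv2.Rodrigues(o['tcp_rot'])[0]; print(o['eef_pos'],np.arctan2(R[1,0],R[0,0]),o['grip_width'])"
```

```text
time_s: 5.03
eef_pos: [0.4318, 0.3606, 0.1058]
tcp_rot: [0.738, 3.052, 0.004]
contact_force: [0.4, -0.3, -1.4]
grip_width: 0.0178
gripper_force: 30.0
[0.4317597  0.36059788 0.10579987] 2.6668299021283035 0.017821330748123566
```

```bash
python3 -m creep '[[10,0,0,0.6,0],[10,0.2,-0.3,0.5,0.2],[10,0.45,-0.75,0.1,0.3],[10,0.5,-0.9,0,0.3],[10,0.5,-0.9,0,0.3],[10,0.5,-0.9,0,0.3],[10,0.45,-0.8,0,0.3],[10,0.4,-0.75,0,0.3],[10,0.22,-0.48,0,0.26],[10,0,0,0,0]]'
python3 -c "
from h import *
o=status.observe();R=cv2.Rodrigues(o['tcp_rot'])[0]; print(o['eef_pos'],np.arctan2(R[1,0],R[0,0]),o['grip_width'])"
```

```text
time_s: 6.28
eef_pos: [0.5922, 0.0697, 0.1627]
tcp_rot: [-0.253, -3.129, 0.001]
contact_force: [-0.1, -0.2, -0.7]
grip_width: 0.0179
gripper_force: 30.0
[0.5921976  0.06967342 0.16268788] 2.9801320936721556 0.017869122953623303
```

```bash
python3 -m creep '[[10,0,0.04,-0.25,0],[10,0,0,-0.25,0],[10,0,0,-0.12,0],[10,0,0,0,0],[10,0,0,0,0]]'; for i in 1; do python3 -m creep '[[10,0,0,-0.04,0],[10,0,0,0,0]]'; python3 -m creep '[[10,0,0,-0.04,0],[10,0,0,0,0]]';python3 -m creep '[[10,0,0,-0.03,0],[10,0,0,0,0]]'; done | egrep 'eef|contact'
python3 - <<'E'
from h import *
t=snap('top','t2.png'); s=snap('scene','s2.png')
r=lambda im,x,y,w,h,k:cv2.resize(im[y:y+h,x:x+w,::-1],None,fx=k,fy=k,interpolation=cv2.INTER_CUBIC)
cv2.imwrite('pics/m2.png',np.hstack([r(t,232,142,130,100,3),r(s,210,180,130,100,3)]))
E
```

```text
time_s: 6.9
eef_pos: [0.5923, 0.0733, 0.1338]
tcp_rot: [0.25, 3.131, 0.0]
contact_force: [-0.8, 0.2, -1.0]
grip_width: 0.0179
gripper_force: 30.0
eef_pos: [0.5922, 0.0731, 0.1315]
contact_force: [-0.9, 0.2, -0.6]
eef_pos: [0.5921, 0.0731, 0.1293]
contact_force: [-0.1, -0.3, -0.9]
eef_pos: [0.5921, 0.0731, 0.1278]
contact_force: [0.1, -0.0, -0.6]
```

View pics/m2.png

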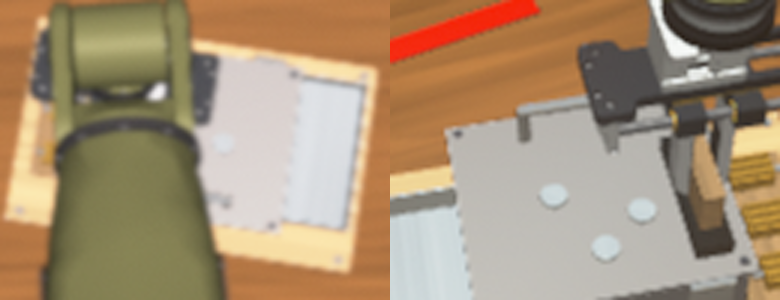

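The scraper stands just above the lid at crop px (710,240), left of all three slugs at (553,195), (643,210) and (606,247), and clear of the bar. I continue down to contact.

```bash
for r in 1; do python3 -m creep '[[10,0,0,-0.02,0],[10,0,0,0,0]]'; python3 -m creep '[[10,0,0,-0.02,0],[10,0,0,0,0]]';python3 -m creep '[[10,0,0,-0.02,0],[10,0,0,0,0]]';python3 -m creep '[[10,0,0,-0.02,0],[10,0,0,0,0]]'; done | egrep 'eef|contact'
```

```text
eef_pos: [0.5921, 0.0731, 0.1269]
contact_force: [0.2, 0.0, -1.0]
eef_pos: [0.5922, 0.0731, 0.1259]
contact_force: [0.4, 0.4, -0.8]
eef_pos: [0.5921, 0.0731, 0.1248]
contact_force: [-0.6, 0.7, -0.7]
eef_pos: [0.5923, 0.0731, 0.1245]
contact_force: [-2.3, -0.9, 4.5]
```

```bash
python3 -m creep '[[10,0,0,0.03,0],[10,-0.016,-0.1,0,0],[10,-0.016,-0.1,0,0],[10,-0.016,-0.1,0,0],[10,-0.016,-0.1,0,0],[10,-0.016,-0.1,0,0],[10,-0.016,-0.1,0,0],[10,-0.016,-0.1,0,0],[10,-0.016,-0.1,0,0],[10,-0.016,-0.1,0,0]]' | egrep 'eef|contact'
python3 -m creep '[[10,-0.016,-0.1,0,0],[10,-0.016,-0.1,0,0],[10,-0.016,-0.1,0,0],[10,-0.016,-0.1,0,0],[10,-0.016,-0.1,0,0],[10,-0.016,-0.1,0,0],[10,-0.016,-0.1,0,0],[10,-0.016,-0.1,0,0],[10,-0.016,-0.1,0,0],[10,-0.016,-0.1,0,0]]' | egrep 'eef|contact'
python3 - <<'E'
from h import *
t=snap('wrist','w3.png'); s=snap('scene','s3.png')
r=lambda im,x,y,w,h,k:cv2.resize(im[y:y+h,x:x+w,::-1],None,fx=k,fy=k,interpolation=cv2.INTER_CUBIC)
cv2.imwrite('pics/m3.png',np.hstack([r(t,0,0,560,420,.7142857),r(s,200,190,133,100,3)]))
E
```

```text
eef_pos: [0.5849, 0.0278, 0.1254]
contact_force: [0.1, 0.2, -1.4]
eef_pos: [0.5769, -0.0222, 0.1254]
contact_force: [0.5, 1.1, -0.6]
```

View pics/m3.png

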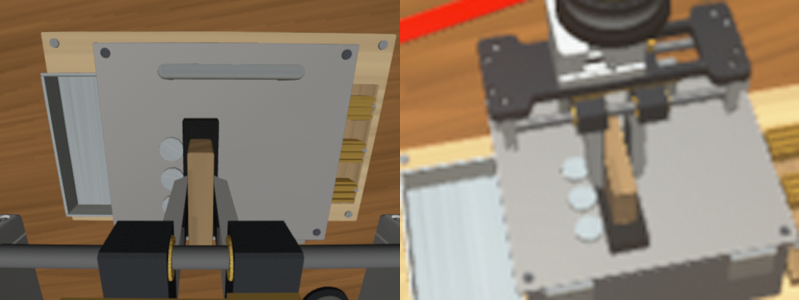

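All three slugs ride in front of the foot, at crop px (573,168), (581,197) and (588,228). I continue to the edge.

```bash
python3 -m creep '[[10,-0.016,-0.1,0,0],[10,-0.016,-0.1,0,0],[10,-0.016,-0.1,0,0],[10,-0.016,-0.1,0,0],[10,-0.016,-0.1,0,0],[10,-0.016,-0.1,0,0],[10,-0.016,-0.1,0,0],[10,-0.016,-0.1,0,0],[10,-0.016,-0.1,0,0],[10,-0.016,-0.1,0,0]]' | egrep 'eef|contact'
python3 -m creep '[[10,-0.016,-0.1,0,0],[10,-0.016,-0.1,0,0],[10,-0.016,-0.1,0,0],[10,-0.016,-0.1,0,0],[10,-0.016,-0.1,0,0],[10,-0.016,-0.1,0,0],[10,-0.016,-0.1,0,0],[10,0,0,0,0],[10,0,0,0,0]]' | egrep 'eef|contact'
python3 - <<'E'
from h import *
t=snap('wrist','w4.png'); s=snap('scene','s4.png')
r=lambda im,x,y,w,h,k:cv2.resize(im[y:y+h,x:x+w,::-1],None,fx=k,fy=k,interpolation=cv2.INTER_CUBIC)
cv2.imwrite('pics/m4.png',np.hstack([r(t,0,0,560,420,.7142857),r(s,190,210,133,100,3)]))
E
```

```text
eef_pos: [0.5689, -0.0722, 0.1255]
contact_force: [0.2, 0.3, -0.5]
eef_pos: [0.5634, -0.1068, 0.1254]
contact_force: [-0.0, 0.4, -0.5]
```

View pics/m4.png

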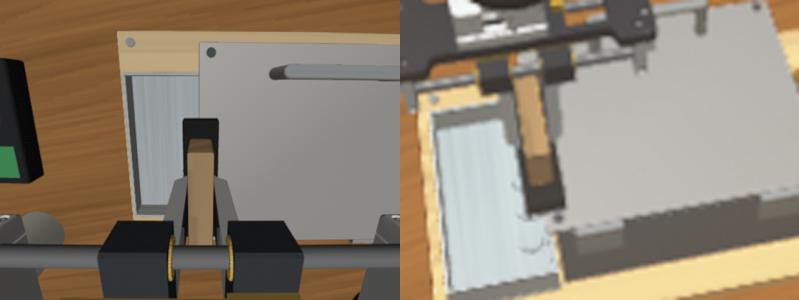

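The lid is clear and the three slugs lie in the tray, crop px (522,190), (530,220) and (540,245). I now take the scraper back to its starting place.

```bash
python3 -m creep '[[10,0,0,0.5,0],[10,0,0,0.8,0],[10,-0.1,0.4,0.3,-0.1],[10,-0.24,0.8,0,-0.2],[10,-0.24,0.85,0,-0.2],[10,-0.24,0.85,0,-0.2],[10,-0.24,0.85,0,-0.2],[10,-0.24,0.85,0,-0.2],[10,-0.24,0.85,0,-0.2],[10,-0.24,0.85,0,-0.2]]' | egrep 'eef|contact'
python3 -m creep '[[10,-0.24,0.85,0,-0.2],[10,-0.24,0.85,0,-0.2],[10,-0.24,0.85,0,-0.2],[10,-0.13,0.5,0,-0.16],[10,0,0,-0.6,0],[10,0,0,-0.8,0],[10,0,0,-0.8,0],[10,0,0,-0.5,0],[10,0,0,0,0],[10,0,0,0,0]]' | egrep 'eef|contact|grip'
```

```text
eef_pos: [0.4738, 0.2096, 0.2056]
contact_force: [0.2, 0.5, -1.1]
eef_pos: [0.4323, 0.3611, 0.0717]
contact_force: [-0.3, -0.6, 0.6]
grip_width: 0.0181
gripper_force: 30.0
```

```bash
python3 -m creep '[[10,0,0,-0.4,0],[10,0,0,-0.25,0],[10,0,0,-0.1,0],[10,0,0,0,0]]' | egrep 'eef|contact'
for i in 1; do python3 -m creep '[[10,0,0,-0.03,0],[10,0,0,0,0]]'; python3 -m creep '[[10,0,0,-0.02,0],[10,0,0,0,0]]'; done | egrep 'eef|contact'
```

```text
eef_pos: [0.432, 0.3607, 0.0332]
contact_force: [0.4, -0.0, -1.3]
eef_pos: [0.432, 0.3607, 0.0317]
contact_force: [0.3, -0.6, -1.4]
eef_pos: [0.4319, 0.3606, 0.0305]
contact_force: [0.0, 0.1, -0.3]
```

```bash
python3 -m creep '[[10,0,0,-0.02,0],[60,0,0,0,0],[60,0,0,0,0],[60,0,0,0,0],[60,0,0,0,0],[60,0,0,0.3,0],[60,0,0,0.8,0],[60,0,0,0.8,0],[60,0,0,0.8,0],[60,0,0,0.5,0]]' | egrep 'eef|contact|grip'
python3 -m creep '[[60,0.12,-0.7,0.1,-0.9],[60,0.12,-0.7,0.1,-0.9],[60,0.12,-0.7,0,-0.9],[60,0.12,-0.7,0,-0.9],[60,0.12,-0.7,0,-0.9],[60,0.11,-0.7,0,-0.9],[60,0.11,-0.7,0,-0.9],[60,0.11,-0.7,0,-0.9],[60,0.11,-0.7,0,-0.9],[60,0.11,-0.65,0,-0.9]]' | egrep 'eef|contact|grip'
python3 - <<'E'
from h import *
t=snap('wrist','w5.png'); c=cams.get_calibration('wrist')
o=status.observe();R=cv2.Rodrigues(o['tcp_rot'])[0]; print(o['time_s'],o['eef_pos'],np.arctan2(R[1,0],R[0,0]))
print(proj(c,[[.497,.057,.13],[.482,-.032,.13]]))
s=snap('scene','s5.png')
r=lambda im,x,y,w,h,k:cv2.resize(im[y:y+h,x:x+w,::-1],None,fx=k,fy=k,interpolation=cv2.INTER_CUBIC)
cv2.imwrite('pics/m5.png',np.hstack([r(t,0,0,560,420,.7142857),r(s,190,160,200,150,2)]))
E
```

```text
eef_pos: [0.4321, 0.3608, 0.1928]
contact_force: [0.7, 0.2, 0.7]
grip_width: 0.0603
gripper_force: 0.0
eef_pos: [0.4894, 0.0119, 0.2006]
contact_force: [0.7, 0.3, -0.2]
grip_width: 0.0602
gripper_force: 0.0
19.875 [0.48989062 0.00927857 0.20056794] 1.3980803492625042
[[279.00625682 166.21931894]
 [279.71271371 275.55398683]]
```

View pics/m5.png

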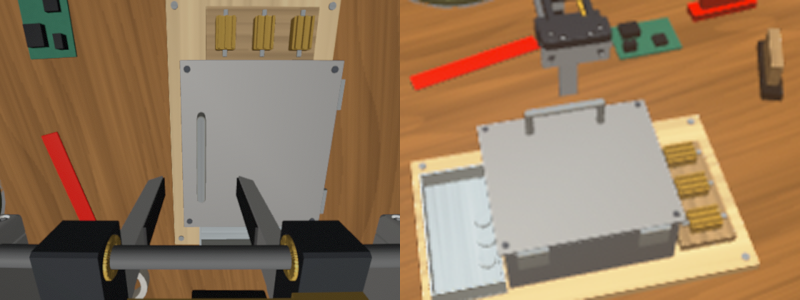

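Wrist: the bar runs vertically at px (281,161)-(281,280), within 3 px of prediction. Scene: lid empty, slugs in the tray, scraper upright at crop (770,65). I descend on the bar.

```bash
python3 -m creep '[[60,0.02,0.05,-0.5,0.1],[60,0,0,-0.5,0],[60,0,0,-0.4,0],[60,0,0,-0.22,0],[60,0,0,0,0],[60,0,0,0,0]]' 20 | egrep 'eef|contact|grip'
python3 -m creep '[[2,0,0,0,0],[2,0,0,0,0],[2,0,0,0,0],[2,0,0,0,0],[2,0,0,0,0],[2,0,0,0,0]]' 20 | egrep 'eef|contact|grip'
python3 -c "
from h import *
o=status.observe();R=cv2.Rodrigues(o['tcp_rot'])[0]; print(o['time_s'],o['eef_pos'],np.arctan2(R[1,0],R[0,0]))"
```

```text
eef_pos: [0.4908, 0.0158, 0.1194]
contact_force: [-0.1, -0.1, -0.3]
grip_width: 0.0601
gripper_force: 0.0
eef_pos: [0.4908, 0.0155, 0.1185]
contact_force: [5.1, -1.0, -2.8]
grip_width: 0.0093
gripper_force: 20.0
21.425 [0.49084659 0.01553973 0.11848393] 1.4240201508654708
```

```bash
python3 -m creep '[[2,0.01,0,0,0],[2,0,0,0,0],[2,0,0,0,0]]' | egrep 'eef|contact|grip'
python3 -c "
import numpy as np
a0=np.degrees(np.arctan2(39,162));r=np.hypot(162,39)
a=np.radians(a0+np.arange(0,61,3));x=-r*np.cos(a)/50;z=r*np.sin(a)/50
for i in range(20): print(3*i+3,np.round([(x[i+1]-x[i])*.987,-(x[i+1]-x[i])*.158,z[i+1]-z[i]],3))"
```

```text
eef_pos: [0.4909, 0.0156, 0.1185]
contact_force: [0.9, -1.0, 0.0]
grip_width: 0.0096
gripper_force: 20.0
3 [ 0.045 -0.007  0.168]
6 [ 0.053 -0.009  0.166]
9 [ 0.062 -0.01   0.163]
12 [ 0.07  -0.011  0.159]
15 [ 0.078 -0.013  0.155]
18 [ 0.086 -0.014  0.151]
21 [ 0.094 -0.015  0.146]
24 [ 0.101 -0.016  0.141]
27 [ 0.108 -0.017  0.136]
30 [ 0.115 -0.018  0.13 ]
33 [ 0.122 -0.02   0.123]
36 [ 0.128 -0.02   0.117]
39 [ 0.134 -0.021  0.11 ]
42 [ 0.139 -0.022  0.102]
45 [ 0.144 -0.023  0.095]
48 [ 0.149 -0.024  0.087]
51 [ 0.153 -0.025  0.079]
54 [ 0.157 -0.025  0.071]
57 [ 0.161 -0.026  0.062]
60 [ 0.164 -0.026  0.054]
```

```bash
python3 -m creep '[[2,0.045,-0.007,0.17,0],[2,0.053,-0.009,0.166,0],[2,0.062,-0.01,0.163,0],[2,0.07,-0.011,0.159,0],[2,0.078,-0.013,0.155,0],[2,0.086,-0.014,0.151,0],[2,0.094,-0.015,0.146,0],[2,0,0,0,0]]' | egrep 'eef|contact|grip'
```

```text
eef_pos: [0.5149, 0.0117, 0.1748]
contact_force: [-9.8, -1.5, 3.8]
grip_width: 0.0096
gripper_force: 20.0
```

```bash
python3 -m creep '[[2,-0.01,0.002,0.01,0],[2,0.101,-0.016,0.141,0],[2,0.108,-0.017,0.136,0],[2,0.115,-0.018,0.13,0],[2,0.122,-0.02,0.123,0],[2,0.128,-0.02,0.117,0],[2,0,0,0,0],[2,0,0,0,0]]' | egrep 'eef|contact|grip'
```

```text
eef_pos: [0.5433, 0.007, 0.2083]
contact_force: [-11.8, -2.8, 9.6]
grip_width: 0.0093
gripper_force: 20.0
```

```bash
python3 -m creep '[[2,-0.015,0.002,0.018,0],[2,0.128,-0.021,0.117,0],[2,0.131,-0.022,0.107,0],[2,0.138,-0.023,0.1,0],[2,0.143,-0.024,0.092,0],[2,0,0,0,0],[2,0,0,0,0]]' | egrep 'eef|contact|grip'
```

```text
eef_pos: [0.5703, 0.0025, 0.2287]
contact_force: [0.1, -5.1, -5.6]
grip_width: 0.0091
gripper_force: 20.0
```

```bash
python3 -m creep '[[2,0.149,-0.034,0.085,0],[2,0.153,-0.03,0.077,0],[2,0.157,-0.026,0.069,0],[2,0.161,-0.026,0.061,0],[2,0,0,0,0],[2,0,0,0,0]]' | egrep 'eef|contact|grip'
python3 - <<'E'
from h import *
w=snap('wrist','w6.png'); s=snap('scene','s6.png')
r=lambda im,x,y,w,h,k:cv2.resize(im[y:y+h,x:x+w,::-1],None,fx=k,fy=k,interpolation=cv2.INTER_CUBIC)
cv2.imwrite('pics/m6.png',r(s,190,140,200,150,4))
E
```

```text
eef_pos: [0.6007, -0.0027, 0.2431]
contact_force: [1.4, 3.1, -6.4]
grip_width: 0.009
gripper_force: 20.0
```

View pics/m6.png

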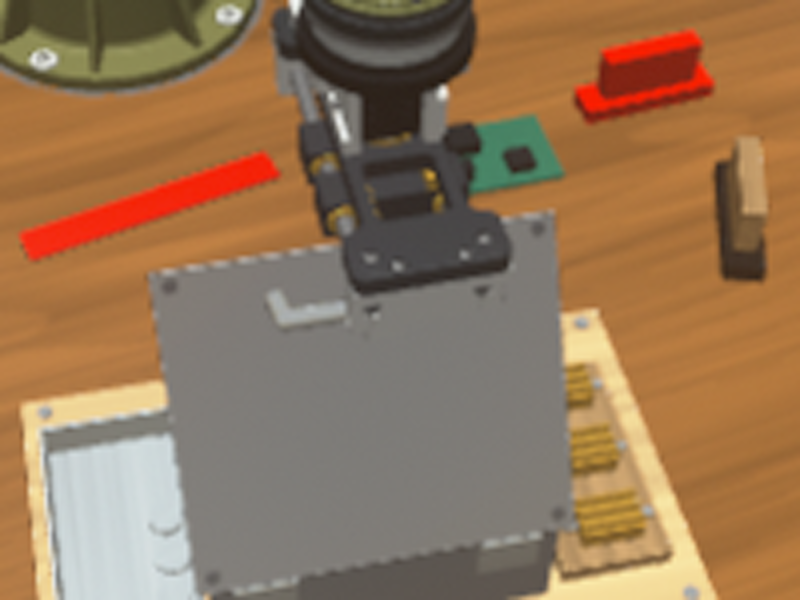

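Lid open: near-edge corners at crop (150,272) and (553,211), bar at (320,315), scraper standing at (745,210). I work out the angle from the corners.

Run:
```python
from h import *
from scipy.optimize import least_squares
cs=cams.get_calibration('scene')
f=lambda x0,y0,k:(lambda x,y:(x0+(x+.5)/k-.5,y0+(y+.5)/k-.5))
a=f(210,200,3);b=f(190,140,4)
shut=np.array([a(56,70),a(305,31)]);op=np.array([b(150,272),b(553,211)])
xh=np.array([.9874,-.158,0]);yh=np.array([.158,.9874,0]);z=np.array([0,0,1.])
def P(th,dh):
    H=np.array([.5612,.0008,.091])+.09*xh+dh
    return proj(cs,[H+(-np.cos(th)*xh+np.sin(th)*z)*.186+(np.sin(th)*xh+np.cos(th)*z)*.004+yh*y for y in(-.108,.108)])
print(P(0,0)-shut)
for w in (0,1):
    g=lambda v:np.r_[(P(v[0],v[1:]*w)-op).ravel(),w*(P(0,v[1:]*w)-shut).ravel(),v[1:]*300]
    r=least_squares(g,[1.,0,0,0]); print(np.degrees(r.x[0]),r.x[1:],r.fun.round(2))
    n=8
o=status.observe();p=o['eef_pos']; H=np.array([.5612,.0008,.091])+.09*xh
d=p-H; print(d@xh,d[2],o['time_s'])
for dz in(.008,.0115): print(np.degrees(np.arctan2(d[2]+dz,-d@xh))-13.54,np.hypot(d[2]+dz,d@xh))
print(np.degrees(np.arccos(-d@xh/.1666))-13.54)
```

```text
[[-1.03881473 -0.02279251]
 [-0.56722686 -0.75457337]]
57.86249761541981 [0. 0. 0.] [-1.07  0.78 -0.52 -0.02 -0.   -0.   -0.   -0.    0.    0.    0.  ]
56.58421750810737 [ 0.00091959  0.00181634 -0.00053352] [-0.19  0.45 -0.18 -0.25 -0.21  0.17  0.21 -0.56  0.28  0.54 -0.16]
-0.050552104451566236 0.1520640414987779 25.525
58.93262024950911 0.16785711973403022
59.28539259682696 0.17119787071075387
58.79602560246102
```

```bash
python3 -m creep '[[2,0.035,-0.006,0.012,0],[2,0.036,-0.006,0.012,0],[2,0,0,0,0],[2,0,0,0,0],[2,0,0,0,0]]' | egrep 'eef|contact|grip'
python3 - <<'E'
from h import *
w=snap('wrist','w7.png'); s=snap('scene','s7.png')
r=lambda im,x,y,w,h,k:cv2.resize(im[y:y+h,x:x+w,::-1],None,fx=k,fy=k,interpolation=cv2.INTER_CUBIC)
a=np.hstack([r(w,0,0,560,420,.7142857),r(s,190,180,133,100,3)[:, :399]])
b=np.hstack([r(s,215,195,40,30,10)[:300],r(s,313,180,40,30,10)])[:, :799]
cv2.imwrite('pics/m7.png',np.vstack([a[:,:799],b]))
xh=np.array([.9874,-.158,0]); d=(status.observe()['eef_pos']-np.array([.4909,.0156,.1185]))@xh
print(d,np.degrees(np.arccos((.162-d)/.1666))-13.54)
E
```

```text
eef_pos: [0.6043, -0.0033, 0.2443]
contact_force: [0.7, 4.9, -6.4]
grip_width: 0.0094
gripper_force: 20.1
0.11495801796094342 60.05860352691433
```

View pics/m7.png

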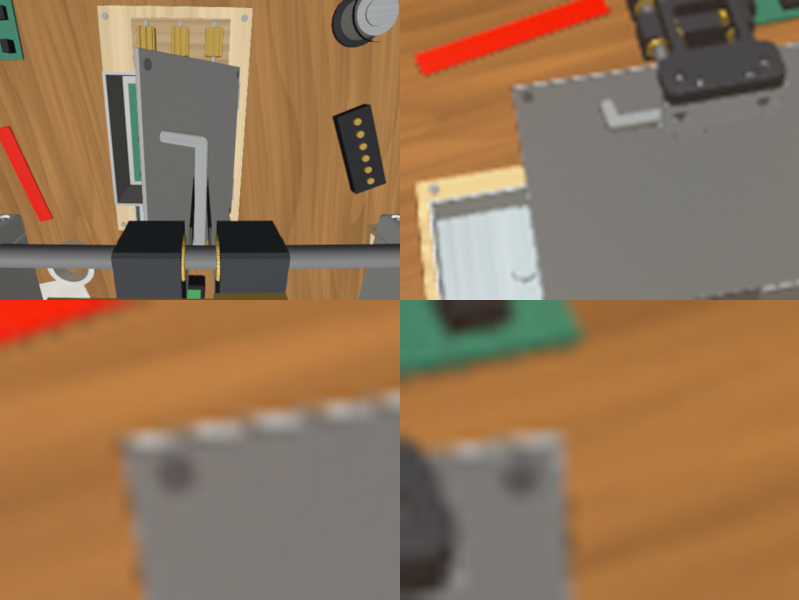

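Run:
```python
from h import *
from scipy.optimize import least_squares
cs=cams.get_calibration('scene');cw=cams.get_calibration('wrist')
f=lambda x0,y0,k:(lambda x,y:(x0+(x+.5)/k-.5,y0+(y+.5)/k-.5))
sh=f(210,200,3);k=f(0,0,.7142857)
shut=np.array([sh(56,70),sh(305,31)])
op=np.array([f(215,195,10)(124,137),f(313,180,10)(163,135)])
W=np.array([k(137,48),k(240,67)])
xh=np.array([.9874,-.158,0]);yh=np.array([.158,.9874,0]);z=np.array([0,0,1.])
def Q(th,s,y,n,dh=0): return np.array([.5612,.0008,.091])+.09*xh+dh+(-np.cos(th)*xh+np.sin(th)*z)*s+(np.sin(th)*xh+np.cos(th)*z)*n+yh*y
S=lambda th,dh=0:proj(cs,[Q(th,.186,y,.004,dh) for y in(-.108,.108)])
V=lambda th,dh=0:proj(cw,[Q(th,.186,.108,.004,dh),Q(th,0,.108,.004,dh)])
for d in(56,58,60,62): t=np.radians(d);print(d,(S(t)-op).round(1).tolist(),(V(t)-W).round(1).tolist())
g=lambda v:np.r_[(S(v[0],v[1:])-op).ravel(),(S(0,v[1:])-shut).ravel(),(V(v[0],v[1:])-W).ravel()/1.5,v[1:]*300]
r=least_squares(g,[1.,0,0,0]);print(np.degrees(r.x[0]),r.x[1:],r.fun.round(2))
o=tri((cs,op[1]),(cw,W[0]));print(o, (o[0]-Q(0,0,0,0))@xh, o[0][2]-.091)
```

```text
56 [[-1.1, -0.7], [-2.4, -1.4]] [[-20.6, 1.7], [-0.7, -0.3]]
58 [[-0.9, 0.2], [-1.4, -0.6]] [[-11.2, 0.8], [-0.6, -0.3]]
60 [[-0.7, 1.2], [-0.5, 0.2]] [[-1.1, -0.1], [-0.6, -0.3]]
62 [[-0.4, 2.3], [0.5, 1.1]] [[9.9, -1.0], [-0.5, -0.3]]
59.96096153621028 [6.26976569e-04 8.63102136e-05 5.05656220e-04] [-0.57  1.23 -0.3   0.19 -0.95  0.02 -0.42 -0.72 -0.19 -0.47  0.13 -0.34
  0.19  0.03  0.15]
(array([0.5798048 , 0.10728852, 0.25580405]), [np.float64(0.00040731177098636605), np.float64(0.00040731177098634035)]) -0.08844785972745874 0.1648040457394512
```

The wrist view puts the lid at 60.0°, and the arm's travel gives 60.06°. A short hold will show whether it creeps.

```bash
python3 -m creep '[[2,0,0,0,0],[2,0,0,0,0],[2,0,0,0,0],[2,0,0,0,0],[2,0,0,0,0],[2,0,0,0,0],[2,0,0,0,0],[2,0,0,0,0]]' 25 | egrep 'eef|contact|grip'
python3 - <<'E'
from h import *
a=cv2.imread('pics/w7.png',0);b=cv2.cvtColor(snap('wrist','w8.png'),cv2.COLOR_RGB2GRAY)
r=np.s_[50:300,185:345]; print(cv2.phaseCorrelate(a[r].astype(float),b[r].astype(float)), status.observe()['time_s'])
from plant import ticket
print(ticket.hand_in())
E
```

```text
eef_pos: [0.6043, -0.0033, 0.2442]
contact_force: [-0.1, 5.8, -6.2]
grip_width: 0.0092
gripper_force: 25.1
((0.013184149528825628, 0.0015796144206916551), 0.9921188642082786) 27.3
the job is handed in; nothing more can be done
None
```

The job is handed in at 27.3 s: all three slugs were swept into the tray, the scraper was set back upright on the bench off the board, and the gripper is holding the lid open at a measured 60°.

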